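Set up the coil winder: spool on, tension rod drawn to its mark

ROBOT

A 6-joint arm with a two-finger parallel gripper is mounted at the origin on the work surface. World frame = base frame: x ahead of the robot, y to its left, z up, the work surface at z = 0. Lengths are in m, angles in degrees, forces in N, time in s.
With the tool pointing down it reaches from about 0.225 to 0.725 m from the base axis. Payload 3.1 kg.
Tool frame: the origin (TCP) lies at the very end of the fingers, on their centre line; the grasp point (between the pads) lies grip_depth behind it (grip_depth is the distance from the TCP to the grasp point, in m); z points along the fingers, y is the line along which they close (so a half turn about z gives the same grasp; the last joint's range is limited). The gripper opens to 85 mm and grips with 20 to 120 N. Pads are 22 mm wide; open, the fingers measure 114 mm over their backs; the gripper's body (76 mm by 85 mm) begins 54 mm behind the grasp point. The pads swing forward as they close: fully open they stand 13 mm farther back than shut.
Start: joints at [60.057, 2.75, 5.684, 92.934, 0, 82.678], TCP at [0.202, 0.485, 0.231] pointing down, gripper open.
Joint ranges: [-166.93, 166.93], [-56.73, 111.36], [-69.38, 81.34], [-121.58, 131.49], [-85.45, 84.26], [-180, 180]. Speed limits (degrees/s): [159.86, 159.86, 180, 180, 180, 180].

INTERFACE

Orientations are given as [roll, pitch, yaw] about the fixed x, y, z axes, in that order (R = Rz(yaw) Ry(pitch) Rx(roll)).
In Python, from station import * gives the robot as it stands. The module is installed in compiled form; this text tells all that it offers.
- The arm moves only by the tool send_rows, never from a script. Its argument "deltas" is a list of rows, each a list of 7 numbers: the shift along the tool's x, y, z in m, then the turn, a rotation vector about the tool's x, y, z in rad, then the finger opening in m, from 0 to 0.0854. A call has exactly 10 rows; each row shifts and turns the commanded pose from where the row before left it, along the tool's axes as they then stand; what a row does not reach is not made up. A row lasts 1/12 s, in which the tool goes at most 41.7 mm and 7.16 degrees, less where a joint would pass 70% of its speed; a pose out of reach is approached as far as the arm can. A call with a gripper value outside its range is refused whole. The fingers move at their own pace and stop on an object; "newtons" is the grip in N (left out, the last holds). Time passes only in rows, so rows that do not move let the fingers close, or fill a call up. It gives the time, the measured TCP pose, the force, the opening and the grip force at its end, in the units of the state.
- get_obs(): the state, without advancing time (a new reading comes with each control period).
- capture(name): name is "scene" or "top" or "wrist"; returns the picture (420x560x3 uint8, red, green, blue); there is no depth.
- camera_model(name): a dict with "fovy" (degrees; the focal length in pixels is half the picture's height over the tangent of half this angle, whatever the lens; pixels are square), "cx", "cy" (the principal point, pixels), "dist_coeffs" ([k1, k2, p1, p2, k3] as OpenCV has them; the pictures are not rectified), "pose" (4x4, takes a point from camera to world coordinates); the wrist camera has in their place "T_tool_cam" (4x4, takes a point from camera to tool coordinates, whose origin is the TCP and whose axes are the flange's). Camera axes: x right, y down, z forward; pixel columns grow to the right and rows downward; lengths in m; the calibration is good to about 2 mm. A picture is of the moment at which its call begins: read the wrist's pose just before it. camera_model takes no time and is no camera call.
- close_job(): hands the job in; it is judged then, once.
Trained networks look in the newest picture that a camera, given by its name, has taken for a name from the list of things; names that differ only in an ending like _2 or _b are one class to them, and where a whole thing is asked for, a point or a joint stands for the part that bears it (a point fixed in the world has none). Each returns a list of dicts, best first, with "confidence" (0 to 1); they miss things now and then, are a little off and sometimes report something else, mostly with a low value. They report only what shows in the picture. A call takes as long as a camera call. They do not tell look-alikes from the thing itself.
- masks_of(query, camera): "pixels" (420x560 bool, what is visible of it) and "bbox" ([left, top, width, height] in pixels, round what is visible of it).
The state is a dict: "clock": time; "joint_positions": joint angles; "qvel": joint speeds; "tau": joint torques, N m; "eef_pos": TCP position; "orientation": TCP orientation; "contact_force": force on the tool from outside, world axes, zero at the start; "ft_torque": the same for the moment, N m; "width": finger opening in m; "grip_force": force on a finger pad.
Only numpy, scipy, OpenCV 4.12 (cv2) and the standard library are available. Lean on these libraries where they do the work, as an engineer would, in place of code of your own. Each camera call takes 0.05 s, during which the arm holds its last target. There are 200 camera calls.

TASK

Get the coil winder ready for a new coil: put the empty white spool on the winder's upright spindle, lowering it without dropping it until it sits fully home, and let go of it. Then take the orange post of the sprung tension rod, pull the rod out until its yellow pointer stands at the middle of the red length mark, and finish still holding it there. Leave the red mark where it is set, and do not disturb the bottle, the bin, the wrench or the aluminium block.

Things in the scene. Friction and masses are not known exactly. Their poses are not given: they have to be found in the camera images.
- spool: Empty wire spool standing upright, loose, about 0.09 kg: two white round flanges 58 mm in diameter and 8 mm thick with a grey hub 36 mm in diameter between, 44 mm high in all, with a through bore 21 mm in diameter. Origin at the centre of its underside, z up along the bore.
- winder: Fixed coil winder: grey housing 150 x 110 x 48 mm (x, y, z) whose centre lies 15 mm to +x of the spindle axis. Origin on the table directly under the spindle axis.
- seat (a point): Where the spool's underside centre must come to rest: on the spindle axis, on the top of the round drive plate (54 mm in diameter, 54 mm above the table). The steel spindle, 16 mm in diameter, rises 60 mm above this point, its last 10 mm tapering to 7 mm; z points up the spindle.
- tensioner: Fixed spring tensioner. Origin on the table under the mouth of its level blue barrel (28 mm thick, axis 46 mm up, running 115 mm to +x). Base plate 12 mm thick, 70 mm wide, x from -165 to 125 mm. The rod comes out of the mouth along -x. White scale bar beside it on the +y side, top 34 mm up, lines 10 mm apart. All but the grip post is below 62 mm.
- rod (a joint): How far the telescoping rod is pulled out, in m: 0 is fully in (where its inner spring keeps it), 0.105 fully out; grows along the tensioner's -x. The spring pulls back with about 4 N at 0 and 0.8 N more per 10 mm, so 8 to 11 N at the mark; let go, the rod springs back in.
- post (a point): Foot of the upright orange round post on the rod's end, to hold the rod by: 18 mm in diameter, 55 mm high. The point is the centre of its foot, 61 mm above the table, on top of the rod's black end block (22 x 28 mm, x, y), 50 mm in front (-x) of the barrel's mouth when the rod is in. z up, moves with the rod.
- pointer (a point): Tip region of the yellow pointer (2 mm wide along the pull) on the rod's end block, 30 mm to the tensioner's +y of the rod's axis, exactly beside the post's centre; x axis parallel to the tensioner's. It moves with the rod and passes over the red mark.
- mark_center (a point): Centre of the top of the red length mark, a clamp 10 mm wide along the pull and 18 mm across on the white scale bar, 40 mm above the table; x axis parallel to the tensioner's. The pointer is at the middle of the mark when the pointer and this point have the same x along the tensioner.
- mark (a joint): Where the red mark is clamped, in m (0 to 0.032), growing along the tensioner's -x. The pointer stands at the middle of the mark when joint rod = 0.045 + this value.
- block: Bystander: loose aluminium block 60 x 45 x 25 mm, origin at the centre of its underside.
- bottle: Bystander: white spray bottle with a red collar, 64 mm in diameter, about 205 mm high, origin at the centre of its underside.
- bin: Bystander: open orange bin 90 x 90 x 60 mm, origin at the centre of its underside.
- wrench: Bystander: steel wrench lying flat on the table along its x axis.
Mind the look-alikes: they are no part of the job. Of the things that look like the spool, the largest one is meant.

How it is judged:
By the outcome, as a careful person would: the job done as asked, in the order asked, and still so for the second after the job is handed in, while the arm keeps its last pose, push and grip.
It also fails if it takes over 51 s, if anything falls off the work surface, if the arm or the gripper's body presses on something with over 40 N, if the wrist force passes 120 N, or if a joint passes its speed limit or range.

## Working session

There is one attempt and no reset: what is moved stays moved. The work goes in short steps, Python scripts to look and compute and a tool call to move; the robot and the scene stay as the last step left them, time stands still between calls to the robot, and variables do not carry over. Pictures are saved under pics/ and viewed, at most 10 in all, crops included, and the job is handed in when it is done.

Besides the shell and the picture viewer there is one more tool, called after "Call:" in YAML: its name, and indented under it one key for each argument. send_rows: Moves the arm, as the interface text tells. Its arguments: {"type":"object","properties":{"deltas":{"type":"array","items":{"type":"array","items":{"type":"number"}}},"newtons":{"type":"number"}},"required":["deltas"]}

```bash
mkdir -p pics; python3 - <<'E'
from station import *
import cv2,numpy as np
o=get_obs();print(o)
for n in ("scene","top"):
    im=capture(n);cv2.imwrite(f"pics/{n}0.png",im[:,:,::-1])
    print(n,camera_model(n))
    for q in ("spool","winder","tensioner","post","pointer","mark_center"):
        for r in masks_of(q,n)[:4]:
            v,u=np.nonzero(r["pixels"]);print(q,round(r["confidence"],2),r["bbox"],u.mean().round(1),v.mean().round(1),len(u))
print(camera_model("wrist"))
E
```

```text
{'clock': 0.0, 'joint_positions': array([6.00587853e+01, 2.79350271e+00, 5.58999687e+00, 9.29320449e+01,
       1.23416980e-04, 8.26785094e+01]), 'qvel': array([ 0.06760504,  0.0222959 , -0.07428155, -0.01685341,  0.00719608,
        0.0023492 ]), 'tau': array([ 7.86636770e-05, -3.38780916e+01,  3.20014679e+01,  2.02076597e-02,
       -6.45864802e-06,  6.29177649e-06]), 'eef_pos': array([0.20161842, 0.48408188, 0.23009746]), 'orientation': array([-1.79865570e+02, -1.73965215e-02,  1.57380255e+02]), 'contact_force': array([ 0.25669489, -0.1236104 ,  0.87718334]), 'ft_torque': array([-0.01845272,  0.02729602,  0.02564742]), 'grip_force': 0.0, 'width': 0.08501161971840324}
scene {'fovy': 51.8513283380844, 'cx': 274.96803657829366, 'cy': 217.3037597501336, 'dist_coeffs': array([-0.02385527,  0.        ,  0.        ,  0.        ,  0.        ]), 'pose': array([[-0.31433412,  0.59124362, -0.74271465,  1.31131329],
       [ 0.9491619 ,  0.20967144, -0.23479686,  0.28459006],
       [ 0.0169039 , -0.77876111, -0.62709281,  0.7773779 ],
       [ 0.        ,  0.        ,  0.        ,  1.       
[... 1290 characters left out ...]
.5 2488
post 0.45 [194.8, 163.7, 16.1, 23.2] 203.3 177.5 186
pointer 0.57 [196.1, 163.2, 17.9, 24.2] 203.7 177.6 189
mark_center 0.33 [340.6, 147.8, 45.2, 59.3] 364.2 176.3 2153
{'fovy': 62.1765912654399, 'cx': 278.1629600326803, 'cy': 205.08938905660023, 'dist_coeffs': array([-0.03010199,  0.        ,  0.        ,  0.        ,  0.        ]), 'T_tool_cam': array([[-4.96083035e-05, -9.54187705e-01, -2.99208658e-01,
         7.65414891e-02],
       [ 9.99999989e-01, -5.53267032e-06, -1.48154460e-04,
         3.72146175e-04],
       [ 1.39711741e-04, -2.99208662e-01,  9.54187695e-01,
        -1.41406664e-01],
       [ 0.00000000e+00,  0.00000000e+00,  0.00000000e+00,
         1.00000000e+00]])}
```

```bash
python3 - <<'E'
import cv2
a=cv2.imread("pics/top0.png")[90:300,160:420];cv2.imwrite("pics/t1.png",cv2.resize(a,None,fx=2.85,fy=2.85,interpolation=3)[:600])
a=cv2.imread("pics/scene0.png")[180:360,120:380];cv2.imwrite("pics/s1.png",cv2.resize(a,None,fx=3,fy=3,interpolation=3))
E
```

```text
(no output)
```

View pics/t1.png

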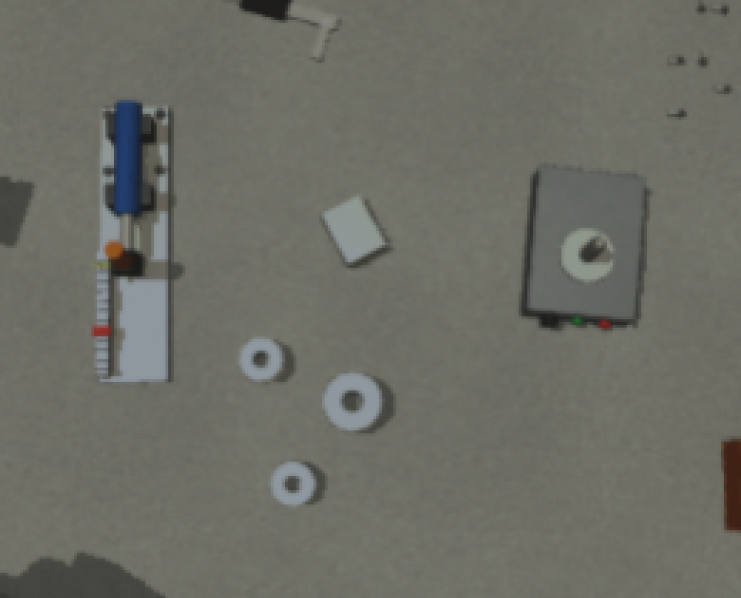

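View pics/s1.png

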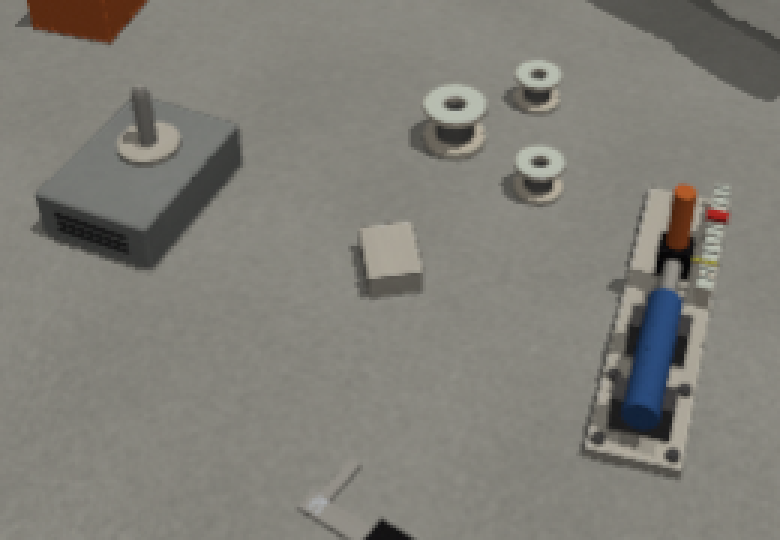

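The top view shows the large spool at about (283,231) and two smaller look-alikes at (252,216) and (263,259). The winder plate is at about (366,179), the orange post at (200,178) and the red mark at (195,206).

```bash
cat > h.py <<'E'
from station import *
import cv2,numpy as np
from scipy.spatial.transform import Rotation as R
def cam(n,o=None):
    m=camera_model(n);f=210/np.tan(np.radians(m["fovy"]/2))
    K=np.array([[f,0,m["cx"]],[0,f,m["cy"]],[0,0,1]])
    if n=="wrist":
        T=np.eye(4);T[:3,:3]=R.from_euler("xyz",o["orientation"],degrees=True).as_matrix();T[:3,3]=o["eef_pos"];T=T@m["T_tool_cam"]
    else:T=m["pose"]
    return K,m["dist_coeffs"],T
def onplane(c,uv,z):
    K,d,T=c;p=cv2.undistortPoints(np.array(uv,float).reshape(-1,1,2),K,d)[:,0]
    r=np.c_[p,np.ones(len(p))]@T[:3,:3].T
    return T[:3,3]+r*((z-T[2,3])/r[:,2])[:,None]
def proj(c,P):
    K,d,T=c;I=np.linalg.inv(T)
    return cv2.projectPoints(np.array(P,float).reshape(-1,1,3),cv2.Rodrigues(I[:3,:3])[0],I[:3,3],K,d)[0][:,0]
def blob(mask,seed,r):
    m=np.zeros(mask.shape,np.uint8);cv2.circle(m,tuple(int(x) for x in seed),r,1,-1);m=(m&mask).astype(np.uint8)
    n,l,s,c=cv2.connectedComponentsWithStats(m);i=1+np.argmax(s[1:,4]);return l==i
def tool(o,p):
    "world point -> tool coords"
    return R.from_euler("xyz",o["orientation"],degrees=True).inv().apply(np.array(p)-o["eef_pos"])
E
python3 - <<'E'
from h import *
np.set_printoptions(precision=4,suppress=True)
c=cam("top");im=cv2.imread("pics/top0.png");hsv=cv2.cvtColor(im,40);g=im.min(2)
H,S,V=hsv[...,0],hsv[...,1],hsv[...,2]
print(V[231,276],V[245,300],V[178,359])
def hullfit(seed,r,z,th):
    m=blob((V>th),seed,r);ct=max(cv2.findContours(m.astype(np.uint8),0,1)[0],key=len)
    P=onplane(c,cv2.convexHull(ct)[:,0],z);(x,y),rr=cv2.minEnclosingCircle(P[:,:2].astype(np.float32)*1000);print(seed,x,y,rr,onplane(c,[[np.nonzero(m)[1].mean(),np.nonzero(m)[0].mean()]],z))
for s in [(283,231),(252,216),(263,259)]:hullfit(s,13,.044,135)
hullfit((366,179),12,.054,135)
red=blob(((H<8)|(H>172))&(S>120),(195,206),9);v,u=np.nonzero(red);print("mark",len(u),onplane(c,[[u.mean(),v.mean()]],.040))
org=blob((H>5)&(H<18)&(S>150),(200,178),8);v,u=np.nonzero(org);print("post",len(u),u.mean(),v.mean(),onplane(c,[[u.mean(),v.mean()]],.116),onplane(c,[[u.mean(),v.mean()]],.09))
blue=blob((H>100)&(H<130)&(S>130),(205,146),25);v,u=np.nonzero(blue);q=cv2.minAreaRect(np.c_[u,v].astype(np.float32));b=cv2.boxPoints(q);print("barrel",onplane(c,b,.055))
# scene cam
c2=cam("scene");im=cv2.imread("pics/scene0.png");hsv=cv2.cvtColor(im,40);H,S,V=hsv[...,0],hsv[...,1],hsv[...,2]
o2=blob((H>5)&(H<18)&(S>150),(347,253),16);v,u=np.nonzero(o2);print("post scene",u.min(),u.max(),v.min(),v.max(),u.mean(),v.mean(),onplane(c2,[[u.mean(),v.mean()]],.0885))
r2=blob(((H<8)|(H>172))&(S>120),(359,252),7);v,u=np.nonzero(r2);print("mark s",len(u),u.mean(),v.mean(),onplane(c2,[[u.mean(),v.mean()]],.038))
y2=blob((H>20)&(H<35)&(S>90),(355,267),7);v,u=np.nonzero(y2);print("ptr s",len(u),u.mean(),v.mean(),onplane(c2,[[u.mean(),v.mean()]],.043))
m=blob(V>150,(271,215),12);v,u=np.nonzero(m);print("spool s",u.mean(),v.mean(),onplane(c2,[[u.mean(),v.mean()]],.044))
print(get_obs()["clock"])
E
```

```text
159 113 151
(283, 231) 431.36590576171875 -4.24934196472168 27.54812240600586 [[ 0.4314 -0.0045  0.044 ]]
(252, 216) 470.4416198730469 86.82431030273438 20.282516479492188 [[0.4704 0.0869 0.044 ]]
(263, 259) 349.2035827636719 51.533206939697266 20.332059860229492 [[0.3491 0.0515 0.044 ]]
(366, 179) 582.6892700195312 -233.2446746826172 25.2675838470459 [[ 0.5799 -0.2269  0.054 ]]
mark 19 [[0.4935 0.2455 0.04  ]]
post 30 199.86666666666667 177.9 [[0.5593 0.222  0.116 ]] [[0.5646 0.2275 0.09  ]]
barrel [[0.724  0.2437 0.055 ]
 [0.7245 0.2204 0.055 ]
 [0.6124 0.2139 0.055 ]
 [0.6118 0.2368 0.055 ]]
post scene 342 351 242 263 346.6530612244898 252.43537414965985 [[0.5632 0.2244 0.0885]]
mark s 24 358.7083333333333 251.41666666666666 [[0.4947 0.2479 0.038 ]]
ptr s 13 353.2307692307692 266.53846153846155 [[0.557  0.2447 0.043 ]]
spool s 271.2741935483871 214.01075268817203 [[ 0.4325 -0.004   0.044 ]]
0.7
```

Call:
send_rows:
  deltas:
    - [-0.0266,-0.0241,0.005,0,0,0,0.085]
    - [-0.0266,-0.0241,0.005,0,0,0,0.085]
    - [-0.0266,-0.0241,0.005,0,0,0,0.085]
    - [-0.0266,-0.0241,0.005,0,0,0,0.085]
    - [-0.0266,-0.0241,0.005,0,0,0,0.085]
    - [-0.0266,-0.0241,0.005,0,0,0,0.085]
    - [-0.0266,-0.0241,0.005,0,0,0,0.085]
    - [-0.0266,-0.0241,0.005,0,0,0,0.085]
    - [-0.0266,-0.0241,0.005,0,0,0,0.085]
    - [-0.0266,-0.0241,0.005,0,0,0,0.085]

```text
clock: 1.53
eef_pos: [0.3553, 0.1583, 0.1814]
orientation: [180.0, 0.1, 157.4]
contact_force: [0.7, 0.7, 0.4]
width: 0.0853
grip_force: 0.0
```

Call:
send_rows:
  deltas:
    - [-0.0266,-0.0241,0.005,0,0,0,0.085]
    - [-0.0266,-0.0241,0.005,0,0,0,0.085]
    - [-0.0266,-0.0241,0.005,0,0,0,0.085]
    - [-0.0266,-0.0241,0.005,0,0,0,0.085]
    - [-0.0266,-0.0241,0.005,0,0,0,0.085]
    - [0,0,0,0,0,-0.0985,0.085]
    - [0,0,0,0,0,-0.0985,0.085]
    - [0,0,0,0,0,-0.0985,0.085]
    - [0,0,0,0,0,-0.0985,0.085]
    - [0,0,0,0,0,0,0.085]

```text
clock: 2.37
eef_pos: [0.4312, -0.0028, 0.1564]
orientation: [-180.0, 0.0, -180.0]
contact_force: [0.7, -0.2, 0.2]
width: 0.085
grip_force: 0.0
```

```bash
python3 - <<'E'
from h import *
import station
print([n for n in dir(station) if not n.startswith('_')], getattr(station,'grip_depth',None))
np.set_printoptions(precision=4,suppress=True)
o=get_obs();im=capture("wrist")[:,:,::-1].copy();cv2.imwrite("pics/w1.png",im)
print(o["clock"],o["eef_pos"],o["orientation"],o["joint_positions"])
c=cam("wrist",o)
for r in masks_of("spool","wrist"):
    ct=max(cv2.findContours(r["pixels"].astype(np.uint8),0,1)[0],key=len)
    P=onplane(c,ct[:,0],.044);print(r["confidence"],r["bbox"],P.mean(0),np.ptp(P,axis=0))
print(proj(c,[[.4314,-.0043,.044],[.47,.087,.044]]))
E
```

```text
['IKError', 'camera_model', 'capture', 'close_job', 'get_obs', 'grip_depth', 'masks_of'] 0.0187
2.3667 [ 0.4312 -0.0028  0.1564] [-179.9996    0.0064 -179.9854] [ -9.2945 -11.5967 -16.335   85.2553   0.0006  -9.3092]
0.91 [319.4, 57.7, 64.2, 61.9] [0.3501 0.0478 0.044 ] [0.0418 0.0447 0.    ]
0.61 [238.4, 153.7, 75.2, 82.6] [ 0.4285 -0.0042  0.044 ] [0.0631 0.0564 0.    ]
[[275.74   201.2905]
 [390.3812 247.6912]]
```

View pics/w1.png

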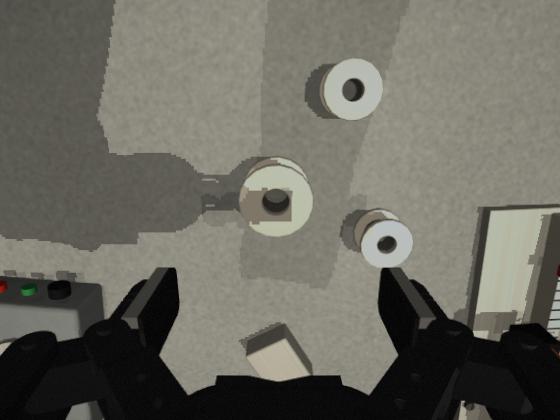

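The wrist view shows the large spool's flange centred at about (276,201), as predicted. The small ones are clear of the fingers, so I'm descending to grip it.

Call:
send_rows:
  deltas:
    - [0,-0.0012,0.016,0,0,0,0.085]
    - [0,0,0.018,0,0,0,0.085]
    - [0,0,0.018,0,0,0,0.085]
    - [0,0,0.018,0,0,0,0.085]
    - [0,0,0.018,0,0,0,0.085]
    - [0,0,0.018,0,0,0,0.085]
    - [0,0,0.016,0,0,0,0.085]
    - [0,0,0.012,0,0,0,0.085]
    - [0,0,0.008,0,0,0,0.085]
    - [0,0,0,0,0,0,0.085]
  newtons: 40

```text
clock: 3.3
eef_pos: [0.4294, -0.0033, 0.0124]
orientation: [180.0, -0.2, 179.9]
contact_force: [-1.1, -0.7, -0.0]
width: 0.0849
grip_force: 0.0
```

Call:
send_rows:
  deltas:
    - [0,0,0,0,0,0,0.05]
    - [0,0,0,0,0,0,0.05]
    - [0,0,0,0,0,0,0.05]
    - [0,0,0,0,0,0,0.05]
    - [0,0,0,0,0,0,0.05]
    - [0,0,0,0,0,0,0.05]
    - [0,0,0,0,0,0,0.05]
    - [0,0,0,0,0,0,0.05]
    - [0,0,0,0,0,0,0.05]
    - [0,0,0,0,0,0,0.05]
  newtons: 40

```text
clock: 4.13
eef_pos: [0.4326, -0.004, 0.016]
orientation: [-180.0, 0.2, 179.9]
contact_force: [-0.2, 0.4, 6.0]
width: 0.0564
grip_force: 42.2
```

Call:
send_rows:
  deltas:
    - [0,0,-0.006,0,0,0,0.05]
    - [0,0,-0.012,0,0,0,0.05]
    - [0,0,-0.016,0,0,0,0.05]
    - [0,0,-0.018,0,0,0,0.05]
    - [0,0,-0.018,0,0,0,0.05]
    - [0,0,-0.018,0,0,0,0.05]
    - [0,0,-0.018,0,0,0,0.05]
    - [0,0,-0.018,0,0,0,0.05]
    - [0,0,-0.016,0,0,0,0.05]
    - [0,0,-0.01,0,0,0,0.05]

```text
clock: 4.97
eef_pos: [0.4318, -0.0039, 0.1663]
orientation: [-180.0, 0.1, 180.0]
contact_force: [1.2, -0.0, -1.7]
width: 0.0567
grip_force: 42.6
```

Call:
send_rows:
  deltas:
    - [-0.01,-0.008,0,0,0,0,0.05]
    - [-0.02,-0.016,0,0,0,0,0.05]
    - [-0.02,-0.016,0,0,0,0,0.05]
    - [-0.02,-0.016,0,0,0,0,0.05]
    - [-0.02,-0.016,0,0,0,0,0.05]
    - [-0.02,-0.016,0,0,0,0,0.05]
    - [-0.02,-0.016,0,0,0,0,0.05]
    - [-0.02,-0.016,0,0,0,0,0.05]
    - [-0.02,-0.016,0,0,0,0,0.05]
    - [-0.01,-0.008,0,0,0,0,0.05]

```text
clock: 5.8
eef_pos: [0.6125, -0.1498, 0.1628]
orientation: [-180.0, -0.0, 179.9]
contact_force: [0.0, 0.3, 0.4]
width: 0.0561
grip_force: 42.7
```

```bash
python3 - <<'E'
from h import *
np.set_printoptions(precision=4,suppress=True)
for i in range(3): capture("top")
o=get_obs();im=capture("wrist")[:,:,::-1].copy();cv2.imwrite("pics/w2.png",im)
o2=get_obs();print(o["clock"],o["eef_pos"],o2["eef_pos"],o["orientation"],o["width"],o["contact_force"])
c=cam("wrist",o)
e=o["eef_pos"]
print(proj(c,[[.5827,-.2332,.054],[.5827,-.2332,.114],e+[0,0,.028],e+[0,0,-.016]]))
E
```

```text
5.95 [ 0.6109 -0.1483  0.1629] [ 0.6104 -0.1477  0.1634] [179.9436  -0.1346 179.9036] 0.0566260352309325 [ 0.0445  0.631  -0.6852]
[[161.2028 166.0869]
 [127.4398 186.2509]
 [277.3716 308.2155]
 [277.4748 257.059 ]]
```

View pics/w2.png

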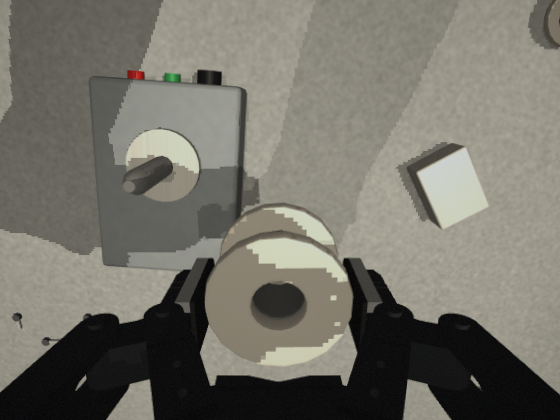

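The plate is centred at about (162,165) and the spindle tip is at about (129,187). The spool's flange is at (279,300) with its bore at (278,299), held straight between the pads. Next I'll check the tilt and hang depth.

```bash
python3 - <<'E'
from h import *
np.set_printoptions(precision=4,suppress=True)
o={"eef_pos":np.array([.6106,-.148,.1631]),"orientation":np.array([180,0,180.])}
c=cam("wrist",o);e=o["eef_pos"]
print("plate",onplane(c,[[162,165]],.054),"tip",onplane(c,[[129.5,187.3]],.114))
im=cv2.imread("pics/w2.png");g=im.max(2)
a=np.linspace(0,2*np.pi,200);C=np.c_[np.cos(a),np.sin(a),0*a]*.029
for off in(.012,.016,.020):
  for t in(-5,0,5):
    Rt=R.from_euler("y",t,degrees=True);b=[]
    for z in(.044,.036,.008):
        P=e+[0,0,.0]+Rt.apply(C+[0,0,z-.036])+[0,0,.036-off-0]
        p=proj(c,P);b.append([p[:,0].min(),p[:,0].max(),p[:,1].min(),p[:,1].max()])
    print(off,t,np.round(b,0).tolist())
E
```

```text
plate [[ 0.5821 -0.2325  0.054 ]] tip [[ 0.5834 -0.232   0.114 ]]
0.012 -5 [[198.0, 357.0, 237.0, 381.0], [203.0, 352.0, 231.0, 367.0], [215.0, 340.0, 213.0, 329.0]]
0.012 0 [[198.0, 356.0, 242.0, 378.0], [203.0, 352.0, 233.0, 363.0], [215.0, 340.0, 209.0, 321.0]]
0.012 5 [[198.0, 356.0, 247.0, 374.0], [202.0, 352.0, 236.0, 358.0], [215.0, 340.0, 206.0, 314.0]]
0.016 -5 [[200.0, 354.0, 233.0, 373.0], [205.0, 350.0, 227.0, 360.0], [217.0, 338.0, 210.0, 324.0]]
0.016 0 [[200.0, 354.0, 237.0, 370.0], [205.0, 350.0, 229.0, 356.0], [216.0, 339.0, 206.0, 317.0]]
0.016 5 [[200.0, 354.0, 242.0, 367.0], [205.0, 350.0, 232.0, 352.0], [216.0, 339.0, 203.0, 309.0]]
0.02 -5 [[203.0, 352.0, 229.0, 366.0], [207.0, 348.0, 223.0, 353.0], [218.0, 337.0, 207.0, 319.0]]
0.02 0 [[203.0, 352.0, 233.0, 363.0], [207.0, 348.0, 225.0, 350.0], [218.0, 337.0, 204.0, 312.0]]
0.02 5 [[203.0, 352.0, 238.0, 360.0], [206.0, 348.0, 228.0, 345.0], [217.0, 338.0, 200.0, 305.0]]
```

Call:
send_rows:
  deltas:
    - [0.0017,-0.005,0,0,0,0,0.05]
    - [0.004,-0.012,0,0,0,0,0.05]
    - [0.004,-0.012,0,0,0,0,0.05]
    - [0.004,-0.012,0,0,0,0,0.05]
    - [0.004,-0.012,0,0,0,0,0.05]
    - [0.004,-0.012,0,0,0,0,0.05]
    - [0.004,-0.012,0,0,0,0,0.05]
    - [0.002,-0.008,0,0,0,0,0.05]
    - [0,0,0,0,0,0,0.05]
    - [0,0,0,0,0,0,0.05]

```text
clock: 6.83
eef_pos: [0.5831, -0.2335, 0.1642]
orientation: [180.0, 0.0, 179.9]
contact_force: [-0.4, 0.1, -0.5]
width: 0.0562
grip_force: 42.7
```

```bash
python3 - <<'E'
from h import *
np.set_printoptions(precision=4,suppress=True)
P=[]
for i in range(4): P.append(get_obs()["eef_pos"]);capture("wrist")
o=get_obs();print(o["clock"],np.array(P),o["eef_pos"],o["orientation"],o["contact_force"],o["ft_torque"])
im=capture("wrist")[:,:,::-1].copy();cv2.imwrite("pics/w3.png",im)
c=cam("wrist",o);print(proj(c,[[.5828,-.2323,.114],o["eef_pos"]+[0,0,.025]]))
E
```

```text
7.0333 [[ 0.5831 -0.2335  0.1642]
 [ 0.5833 -0.2329  0.1642]
 [ 0.5834 -0.2325  0.1642]
 [ 0.5835 -0.2323  0.1643]] [ 0.5836 -0.2322  0.1643] [ 179.9805   -0.0024 -179.9877] [ 0.2693  0.002  -0.7513] [0.0243 0.0263 0.0106]
[[277.3762 230.2367]
 [277.3368 303.856 ]]
```

View pics/w3.png

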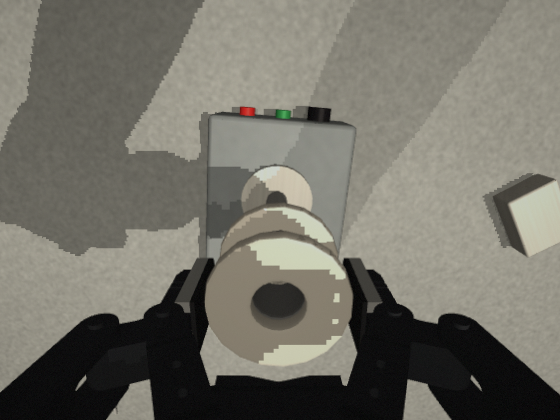

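The plate centre is at u≈277 and the bore at u≈278, so the spool is lined up to within about 1 mm. I'm trimming that and lowering in stages.

Call:
send_rows:
  deltas:
    - [0.0007,-0.0007,0.004,0,0,0,0.05]
    - [0,0,0.006,0,0,0,0.05]
    - [0,0,0.006,0,0,0,0.05]
    - [0,0,0.006,0,0,0,0.05]
    - [0,0,0.006,0,0,0,0.05]
    - [0,0,0.005,0,0,0,0.05]
    - [0,0,0.005,0,0,0,0.05]
    - [0,0,0.005,0,0,0,0.05]
    - [0,0,0.005,0,0,0,0.05]
    - [0,0,0.002,0,0,0,0.05]

```text
clock: 7.92
eef_pos: [0.5822, -0.2334, 0.1132]
orientation: [180.0, -0.1, 180.0]
contact_force: [-0.1, 0.8, -0.9]
width: 0.0562
grip_force: 42.7
```

Call:
send_rows:
  deltas:
    - [0,0,0.003,0,0,0,0.05]
    - [0,0,0.004,0,0,0,0.05]
    - [0,0,0.004,0,0,0,0.05]
    - [0,0,0.004,0,0,0,0.05]
    - [0,0,0.004,0,0,0,0.05]
    - [0,0,0.003,0,0,0,0.05]
    - [0,0,0.003,0,0,0,0.05]
    - [0,0,0.001,0,0,0,0.05]
    - [0,0,0,0,0,0,0.05]
    - [0,0,0,0,0,0,0.05]

```text
clock: 8.75
eef_pos: [0.5826, -0.2336, 0.0884]
orientation: [-180.0, 0.0, 180.0]
contact_force: [0.4, 0.1, -0.8]
width: 0.0567
grip_force: 42.7
```

Call:
send_rows:
  deltas:
    - [0,0,0.002,0,0,0,0.05]
    - [0,0,0.002,0,0,0,0.05]
    - [0,0,0.002,0,0,0,0.05]
    - [0,0,0.002,0,0,0,0.05]
    - [0,0,0.002,0,0,0,0.05]
    - [0,0,0.001,0,0,0,0.05]
    - [0,0,0.001,0,0,0,0.05]
    - [0,0,0,0,0,0,0.05]
    - [0,0,0,0,0,0,0.05]
    - [0,0,0,0,0,0,0.05]

```text
clock: 9.58
eef_pos: [0.5827, -0.2336, 0.0765]
orientation: [-180.0, 0.0, 180.0]
contact_force: [-0.3, -0.0, -0.8]
width: 0.0564
grip_force: 42.7
```

Call:
send_rows:
  deltas:
    - [0,0,0.0007,0,0,0,0.05]
    - [0,0,0.0007,0,0,0,0.05]
    - [0,0,0.0006,0,0,0,0.05]
    - [0,0,0,0,0,0,0.05]
    - [0,0,0,0,0,0,0.05]
    - [0,0,0,0,0,0,0.05]
    - [0,0,0,0,0,0,0.05]
    - [0,0,0,0,0,0,0.05]
    - [0,0,0,0,0,0,0.05]
    - [0,0,0,0,0,0,0.05]

```text
clock: 10.42
eef_pos: [0.5826, -0.2336, 0.0744]
orientation: [-180.0, 0.0, 180.0]
contact_force: [-0.3, -0.5, -0.1]
width: 0.0565
grip_force: 42.7
```

Call:
send_rows:
  deltas:
    - [0,0,0.0005,0,0,0,0.05]
    - [0,0,0.0005,0,0,0,0.05]
    - [0,0,0.0005,0,0,0,0.05]
    - [0,0,0.0005,0,0,0,0.05]
    - [0,0,0,0,0,0,0.05]
    - [0,0,0,0,0,0,0.05]
    - [0,0,0,0,0,0,0.05]
    - [0,0,0,0,0,0,0.05]
    - [0,0,0,0,0,0,0.05]
    - [0,0,0,0,0,0,0.05]

```text
clock: 11.25
eef_pos: [0.5826, -0.2336, 0.0723]
orientation: [-180.0, 0.0, 180.0]
contact_force: [0.1, 0.3, -0.7]
width: 0.0562
grip_force: 42.7
```

Call:
send_rows:
  deltas:
    - [0,0,0.0005,0,0,0,0.05]
    - [0,0,0.0005,0,0,0,0.05]
    - [0,0,0.0005,0,0,0,0.05]
    - [0,0,0.0005,0,0,0,0.05]
    - [0,0,0,0,0,0,0.05]
    - [0,0,0,0,0,0,0.05]
    - [0,0,0,0,0,0,0.05]
    - [0,0,0,0,0,0,0.05]
    - [0,0,0,0,0,0,0.05]
    - [0,0,0,0,0,0,0.05]

```text
clock: 12.08
eef_pos: [0.5826, -0.2336, 0.0703]
orientation: [180.0, -0.0, 180.0]
contact_force: [-0.3, -0.2, -0.7]
width: 0.0562
grip_force: 42.7
```

Call:
send_rows:
  deltas:
    - [0,0,0.0005,0,0,0,0.05]
    - [0,0,0.0005,0,0,0,0.05]
    - [0,0,0.0005,0,0,0,0.05]
    - [0,0,0.0005,0,0,0,0.05]
    - [0,0,0.0005,0,0,0,0.05]
    - [0,0,0,0,0,0,0.05]
    - [0,0,0,0,0,0,0.05]
    - [0,0,0,0,0,0,0.05]
    - [0,0,0,0,0,0,0.05]
    - [0,0,0,0,0,0,0.05]

```text
clock: 12.92
eef_pos: [0.5827, -0.2336, 0.0701]
orientation: [-180.0, 0.1, 180.0]
contact_force: [-4.1, 2.2, 8.4]
width: 0.0565
grip_force: 43.2
```

Contact came at TCP z≈0.070, which puts the underside at about 0.054, so the spool is home. Releasing and rising.

Call:
send_rows:
  deltas:
    - [0,0,-0.001,0,0,0,0.06]
    - [0,0,0,0,0,0,0.065]
    - [0,0,0,0,0,0,0.075]
    - [0,0,0,0,0,0,0.085]
    - [0,0,0,0,0,0,0.085]
    - [0,0,0,0,0,0,0.085]
    - [0,0,0,0,0,0,0.085]
    - [0,0,-0.004,0,0,0,0.085]
    - [0,0,-0.01,0,0,0,0.085]
    - [0,0,-0.012,0,0,0,0.085]

```text
clock: 13.75
eef_pos: [0.582, -0.2333, 0.0948]
orientation: [179.9, -0.1, 180.0]
contact_force: [-0.3, 0.9, 0.6]
width: 0.0849
grip_force: 0.0
```

Call:
send_rows:
  deltas:
    - [0,0,-0.015,0,0,0,0.085]
    - [0,0,-0.015,0,0,0,0.085]
    - [0,0,-0.015,0,0,0,0.085]
    - [0,0,-0.015,0,0,0,0.085]
    - [0,0,-0.015,0,0,0,0.085]
    - [0,0,-0.015,0,0,0,0.085]
    - [0,0,-0.01,0,0,0,0.085]
    - [0,0,-0.005,0,0,0,0.085]
    - [0,0,0,0,0,0,0.085]
    - [0,0,0,0,0,0,0.085]

```text
clock: 14.58
eef_pos: [0.5828, -0.2336, 0.2]
orientation: [-180.0, 0.0, 180.0]
contact_force: [-0.2, -0.1, 0.5]
width: 0.0851
grip_force: 0.0
```

```bash
python3 - <<'E'
from h import *
np.set_printoptions(precision=4,suppress=True)
capture("top");capture("top");o=get_obs();im=capture("wrist")[:,:,::-1].copy()
print(o["clock"],o["eef_pos"],o["orientation"],o["width"])
s=capture("scene")[:,:,::-1];cs=cam("scene")
c=cam("wrist",o);a=np.linspace(0,2*np.pi,40)
for z,r in((.098,.029),(.090,.029),(.054,.027)):
    P=np.array([.5827,-.2328,z])+np.c_[np.cos(a)*r,np.sin(a)*r,0*a]
    p=proj(c,P);print(z,p.min(0),p.max(0))
    p=proj(cs,P);print("  scene",p.min(0),p.max(0))
k=cv2.resize(s[180:290,100:230],None,fx=3,fy=3,interpolation=3)
out=np.zeros((420,800,3),np.uint8);out[:,:400]=im[:,80:480];out[:330,405:795]=k;cv2.imwrite("pics/w4.png",out)
E
```

```text
14.6833 [ 0.5821 -0.2333  0.1986] [179.9461  -0.101  179.954 ] 0.0849184707400047
0.098 [238.5295 167.632 ] [318.07   243.3792]
  scene [154.8717 206.2968] [178.2429 220.5373]
0.09 [239.6772 165.4896] [316.8943 239.2338]
  scene [155.3704 208.7538] [178.6303 223.0309]
0.054 [246.4652 159.6569] [309.9988 220.9931]
  scene [158.3523 220.0211] [179.5523 233.4518]
```

View pics/w4.png

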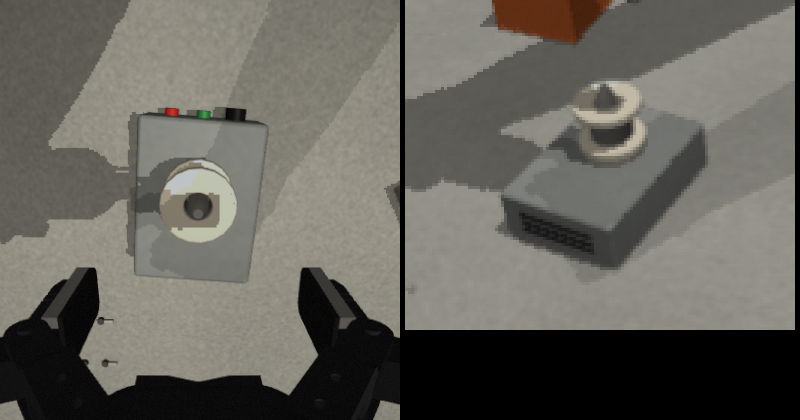

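The spool sits level and home, with its outline matching the predicted one. Next is the post, after working out where the bottle stands.

```bash
python3 - <<'E'
from h import *
np.set_printoptions(precision=3,suppress=True)
c=cam("top");c2=cam("scene")
im=capture("top");
for r in masks_of("bottle","top")[:2]:
    v,u=np.nonzero(r["pixels"]);print(r["confidence"],r["bbox"],onplane(c,[[u.mean(),v.mean()]],.1))
im=capture("scene")
for r in masks_of("bottle","scene")[:2]:
    v,u=np.nonzero(r["pixels"]);print(r["confidence"],r["bbox"],onplane(c2,[[u.mean(),v.mean()]],.1))
E
```

```text
0.81 [106.2, 136.9, 50.5, 34.1] [[0.627 0.425 0.1  ]]
0.67 [413.1, 242.8, 46.2, 90.0] [[0.638 0.422 0.1  ]]
0.21 [338.2, 242.1, 17.2, 35.8] [[0.6   0.227 0.1  ]]
```

Call:
send_rows:
  deltas:
    - [0,0.012,0,0,0,0,0.085]
    - [0.002,0.026,0,0,0,0,0.085]
    - [0.002,0.026,0,0,0,0,0.085]
    - [0.002,0.026,0,0,0,0,0.085]
    - [0.002,0.026,0,0,0,0,0.085]
    - [0.002,0.026,0,0,0,0,0.085]
    - [0.002,0.026,0,0,0,0,0.085]
    - [0.002,0.026,0,0,0,0,0.085]
    - [0.002,0.026,0,0,0,0,0.085]
    - [0.002,0.026,0,0,0,0,0.085]

```text
clock: 15.82
eef_pos: [0.5642, 0.0146, 0.2]
orientation: [180.0, 0.0, 180.0]
contact_force: [0.9, 0.1, -0.5]
width: 0.0851
grip_force: 0.0
```

Call:
send_rows:
  deltas:
    - [0.003,0.026,0,0,0,0,0.085]
    - [0.003,0.026,0,0,0,0,0.085]
    - [0.003,0.026,0,0,0,0,0.085]
    - [0.003,0.026,0,0,0,0,0.085]
    - [0.003,0.026,0,0,0,0,0.085]
    - [0.003,0.026,0,0,0,0,0.085]
    - [0.002,0.026,0,0,0,0,0.085]
    - [0,0.02,0,0,0,0,0.085]
    - [0,0.006,0,0,0,0,0.085]
    - [0,0,0,0,0,0,0.085]

```text
clock: 16.65
eef_pos: [0.5442, 0.2224, 0.1997]
orientation: [180.0, -0.0, -179.9]
contact_force: [-0.1, -0.3, 0.8]
width: 0.0849
grip_force: 0.0
```

```bash
cat > m.py <<'E'
from h import *
import sys
np.set_printoptions(precision=4,suppress=True)
capture("top");capture("top");o=get_obs();im=capture("wrist")[:,:,::-1].copy()
cv2.imwrite(sys.argv[1],im)
print(o["clock"],o["eef_pos"],o["orientation"],o["width"],o["contact_force"])
c=cam("wrist",o);hsv=cv2.cvtColor(im,40);H,S,V=[hsv[...,i].astype(int) for i in range(3)]
def rep(n,m,z):
    k,l,s,cc=cv2.connectedComponentsWithStats(m.astype(np.uint8))
    for i in np.argsort(-s[1:,4])[:2]+1: print(n,s[i],cc[i],onplane(c,[cc[i]],z)[0])
rep("red",((H<7)|(H>173))&(S>130)&(V>60),.040)
rep("yel",(H>22)&(H<36)&(S>110)&(V>70),.043)
rep("org",(H>7)&(H<20)&(S>150)&(V>50),.116)
b=(H>100)&(H<130)&(S>120);rep("blue",b,.06)
E
python3 m.py pics/w5.png
```

```text
16.75 [0.5447 0.2202 0.1998] [-179.9574   -0.0091  179.9772] 0.08507997296422898 [ 0.1408 -0.4469  0.3376]
red [300 123  21  13 244] [309.8648 129.1721] [0.4951 0.2474 0.04  ]
yel [298 204  23   4  60] [308.4167 205.7833] [0.5624 0.2476 0.043 ]
org [271 203  25  45 904] [282.8429 225.6383] [0.5538 0.2237 0.116 ]
blue [ 270  254   33  113 2870] [287.0787 310.0359] [0.6595 0.2288 0.06  ]
blue [293 198   1   1   1] [293. 198.] [0.5502 0.2329 0.06  ]
```

View pics/w5.png

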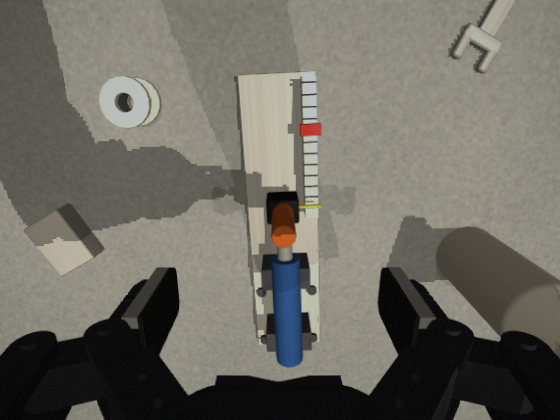

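The post's top is at about (284,240), the pointer at about (309,206) and the red mark at about (310,129). All three match the positions I estimated earlier.

```bash
python3 - <<'E'
from h import *
np.set_printoptions(precision=4,suppress=True)
o={"eef_pos":np.array([.5447,.2202,.1998]),"orientation":np.array([180,0,180.])};c=cam("wrist",o)
im=cv2.imread("pics/w5.png");hsv=cv2.cvtColor(im,40);H,S,V=[hsv[...,i].astype(int) for i in range(3)]
b=blob((H>100)&(H<130)&(S>120),(287,310),60);L=[]
for v in range(262,358,4):
    u=np.nonzero(b[v])[0]
    L.append((u.mean(),v))
P=onplane(c,L,.055);k=np.polyfit(P[:,0],P[:,1],1);print("yaw barrel",np.degrees(np.arctan(k[0])),"axis y at .56",np.polyval(k,.56))
g=cv2.GaussianBlur(V.astype(np.float32),(3,3),0);E=[]
for v in range(80,180,4):
    d=g[v,225:256];d=np.diff(d);E.append((225.5+np.argmax(d),v))
P=onplane(c,E,.012);k=np.polyfit(P[:,0],P[:,1],1);print("yaw plate",np.degrees(np.arctan(k[0])),np.abs(P[:,1]-np.polyval(k,P[:,0])).max())
cap=blob((H>7)&(H<20)&(S>150)&(V>150),(284,240),12);v,u=np.nonzero(cap);print(len(u),u.min(),u.max(),v.min(),v.max(),onplane(c,[[u.mean(),v.mean()]],.116))
print(onplane(c,[[284.3,237.5]],.116))
E
```

```text
yaw barrel 2.7512934926737502 axis y at .56 0.2240776957139253
yaw plate 2.9000788368084525 0.0004425071330294017
248 273 295 234 247 [[0.5645 0.2245 0.116 ]]
[[0.5626 0.2248 0.116 ]]
```

Call:
send_rows:
  deltas:
    - [-0.0093,0.002,0.005,0,0,0,0.085]
    - [-0.01,0.0021,0.01,0,0,0,0.085]
    - [0,0,0.015,0,0,-0.026,0.085]
    - [0,0,0.018,0,0,-0.026,0.085]
    - [0,0,0.018,0,0,0,0.085]
    - [0,0,0.018,0,0,0,0.085]
    - [0,0,0.018,0,0,0,0.085]
    - [0,0,0.014,0,0,0,0.085]
    - [0,0,0.009,0,0,0,0.085]
    - [0,0,0.003,0,0,0,0.085]
  newtons: 80

```text
clock: 17.63
eef_pos: [0.5634, 0.2232, 0.0692]
orientation: [-179.9, -0.2, -177.2]
contact_force: [0.1, -0.7, -0.0]
width: 0.0851
grip_force: 0.0
```

Call:
send_rows:
  deltas:
    - [0,0,0,0,0,0,0.04]
    - [0,0,0,0,0,0,0.01]
    - [0,0,0,0,0,0,0.005]
    - [0,0,0,0,0,0,0.005]
    - [0,0,0,0,0,0,0.005]
    - [0,0,0,0,0,0,0.005]
    - [0,0,0,0,0,0,0.005]
    - [0,0,0,0,0,0,0.005]
    - [0,0,0,0,0,0,0.005]
    - [0,0,0,0,0,0,0.005]
  newtons: 80

```text
clock: 18.47
eef_pos: [0.565, 0.224, 0.0731]
orientation: [-179.9, 0.1, -177.1]
contact_force: [-0.9, -3.5, 5.3]
width: 0.0167
grip_force: 78.2
```

```bash
python3 m.py pics/w6.png
```

```text
18.5667 [0.5649 0.224  0.0731] [-179.9319    0.1035 -177.085 ] 0.016165852326963454 [-0.4341 -3.0153  5.729 ]
red [315 103  38  22 753] [332.8473 113.413 ] [0.4953 0.2473 0.04  ]
red [294 340   1   1   1] [294. 340.] [0.6278 0.237  0.04  ]
yel [307 241  37   6 179] [325.2905 243.6927] [0.5627 0.2494 0.043 ]
org [ 252  240   53  106 4202] [278.0733 295.742 ] [0.5501 0.2236 0.116 ]
blue [ 256  337   45   45 1637] [278.033  361.1582] [0.6261 0.2273 0.06  ]
blue [352 413   1   1   1] [352. 413.] [0.6614 0.2722 0.06  ]
```

Call:
send_rows:
  deltas:
    - [0.004,0,0,0,0,0,0.005]
    - [0.007,0,0,0,0,0,0.005]
    - [0.008,0,0,0,0,0,0.005]
    - [0.008,0,0,0,0,0,0.005]
    - [0.008,0,0,0,0,0,0.005]
    - [0.008,0,0,0,0,0,0.005]
    - [0.008,0,0,0,0,0,0.005]
    - [0.006,0,0,0,0,0,0.005]
    - [0.003,0,0,0,0,0,0.005]
    - [0,0,0,0,0,0,0.005]

```text
clock: 19.45
eef_pos: [0.508, 0.2212, 0.0731]
orientation: [-180.0, 0.5, -177.1]
contact_force: [8.3, -2.6, 0.3]
width: 0.016
grip_force: 78.0
```

```bash
python3 m.py pics/w7.png
```

```text
19.55 [0.5083 0.2212 0.0731] [-179.9613    0.516  -177.1138] 0.015845947004493186 [ 7.239  -2.3588 -0.2359]
red [311 211  35  20 646] [328.0882 220.2012] [0.494  0.2474 0.04  ]
yel [307 241  37   6 175] [325.1771 243.0286] [0.506  0.2466 0.043 ]
org [ 252  240   53  107 4242] [278.0754 296.0099] [0.4932 0.2208 0.116 ]
blue [292 224   1   1   1] [292. 224.] [0.4895 0.2272 0.06  ]
blue [263 233   1   1   1] [263. 233.] [0.4948 0.2136 0.06  ]
```

View pics/w7.png

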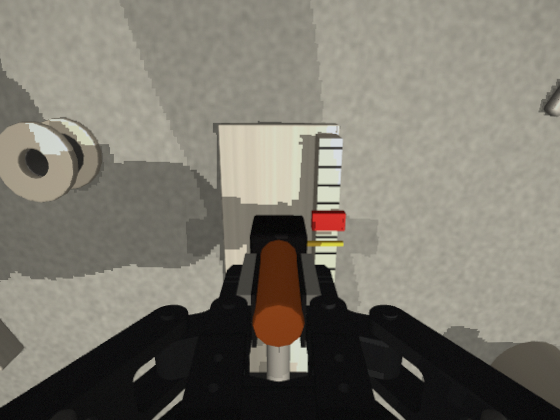

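The pointer at (325,243) is about 10 mm short of the red mark at (328,221). I'm pulling the rest of the way.

Call:
send_rows:
  deltas:
    - [0.002,0,0,0,0,0,0.005]
    - [0.002,0,0,0,0,0,0.005]
    - [0.002,0,0,0,0,0,0.005]
    - [0.002,0,0,0,0,0,0.005]
    - [0.002,0,0,0,0,0,0.005]
    - [0.0005,0,0,0,0,0,0.005]
    - [0,0,0,0,0,0,0.005]
    - [0,0,0,0,0,0,0.005]
    - [0,0,0,0,0,0,0.005]
    - [0,0,0,0,0,0,0.005]

```text
clock: 20.43
eef_pos: [0.4984, 0.2208, 0.0731]
orientation: [-180.0, 0.6, -177.1]
contact_force: [9.7, -2.0, 0.2]
width: 0.0164
grip_force: 78.0
```

```bash
python3 m.py pics/w8.png; python3 - <<'E'
from h import *
np.set_printoptions(precision=4,suppress=True)
w=cv2.imread("pics/w8.png");s=capture("scene")[:,:,::-1].copy();cv2.imwrite("pics/s8.png",s)
o=get_obs();c=cam("wrist",o);c2=cam("scene")
for z in(.040,.042,.044,.046):
    pm=[[.4952,.2474,z]];print(z,proj(c,pm),proj(c2,pm))
out=np.zeros((400,800,3),np.uint8);out[:,:400]=cv2.resize(w[220:270,300:350],(400,400),interpolation=0)
out[:,400:]=cv2.resize(s[227:277,335:385],(400,400),interpolation=0);cv2.imwrite("pics/z8.png",out)
for im,(a,b,e,f) in((w,(225,262,331,338)),):
    print(im[a:b,e:f].mean(1).astype(int).tolist())
E
```

```text
20.5333 [0.4984 0.2208 0.0731] [-179.965     0.5541 -177.1221] 0.01652243730791957 [ 8.8435 -2.8841 -0.0847]
red [311 227  34  15 403] [327.1315 233.5211] [0.4918 0.2472 0.04  ]
red [337 247   6   1   6] [339.5 247. ] [0.4993 0.2547 0.04  ]
yel [307 241  37   5 165] [325.3576 242.9333] [0.496  0.2462 0.043 ]
org [ 252  240   53  107 4244] [278.0768 296.0113] [0.4832 0.2203 0.116 ]
org [311 245  32   2  34] [326.0294 245.9412] [0.4648 0.2341 0.116 ]
blue [268 221   1   1   1] [268. 221.] [0.4786 0.2153 0.06  ]
0.04 [[326.955  239.4369]] [[358.5966 250.9212]]
0.042 [[327.4479 240.9344]] [[358.7078 250.3358]]
0.044 [[327.9508 242.4626]] [[358.8193 249.7491]]
0.046 [[328.4641 244.0224]] [[358.9311 249.161 ]]
[[168, 189, 188], [109, 124, 137], [71, 80, 109], [11, 14, 78], [11, 12, 78], [16, 19, 107], [31, 37, 171], [42, 48, 207], [41, 48, 206], [41, 47, 205], [36, 41, 185], [25, 29, 141], [22, 26, 127], [22, 25, 127], [31, 36, 167], [32, 65, 167], [24, 82, 100], [41, 136, 147], [60, 193, 200], [66, 209, 215], [62, 191, 213], [50, 129, 207], [102, 117, 199], [160, 182, 197], [179, 202, 199], [179, 202, 199], [153, 173, 170], [91, 102, 102], [56, 59, 61], [135, 153, 151], [176, 199, 197], [177, 199, 197], [176, 198, 196], [175, 197, 196], [175, 198, 196], [175, 197, 196], [173, 196, 194]]
```

View pics/z8.png

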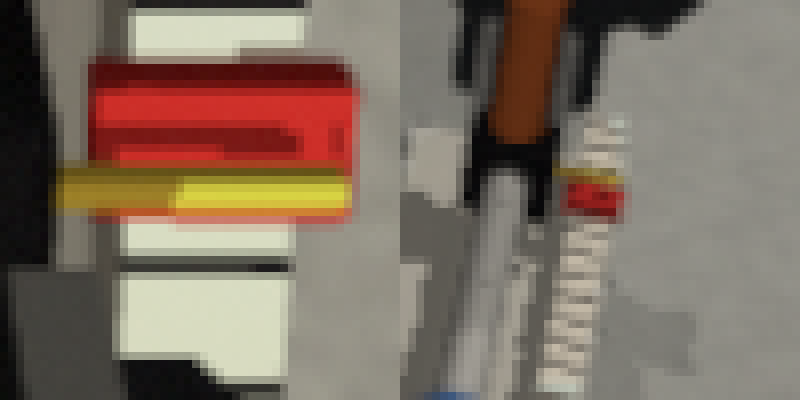

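The wrist and scene views together put the pointer's top at z≈0.047 and within about 0.3 mm of the mark's middle. The grip is firm at 78 N, and the rod is steady. Handing in.

```bash
python3 -c "
from station import *
o=get_obs();print(o['clock'],o['eef_pos'],o['grip_force'],o['contact_force']);print(close_job())"
```

```text
20.6333 [0.49839322 0.22076734 0.07310233] 77.98459053039551 [ 8.40950799 -2.4262836   0.54075485]
the job is handed in; nothing more can be done
None
```

The job is handed in at 20.6 s: the large spool sits home on the spindle and is released, and the arm is still holding the post with the pointer measured within about 0.5 mm of the red mark's middle; the station returned no verdict.

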